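# Open the machine-cleaner bottle in its bench stand

### The job

Get the espresso-machine cleaner ready for dosing: seat the closed square bottle fully down in the steel pocket of the bench stand, which keeps it from spinning, with its safety cap still locked on. There push the cap down against its spring, turn it counter-clockwise (seen from above) while it is pushed down until it is free, and lift it straight up off the neck. Finish while still holding the cap a few centimetres above the open mouth, with the bottle left standing upright, fully home in its pocket, and the coffee cups and the sugar shaker left alone.

Things in the scene. Friction and masses are not known exactly. Their poses are not given: they have to be found in the camera images.
- bottle_centre (a point): Middle of the white square cleaner bottle's body, on its axis, 46 mm above its underside. Body 59 x 59 mm, rounded corners, straight sides up to 86 mm, shoulder up to 112 mm; 0.2 to 0.42 kg. z up, x and y square to the flat sides. Starts upright on the worktop on one side of the fixed receipt printer (122 mm high); the stand is on the other. May be lifted by body or by locked cap.
- bottle_mouth (a point): Centre of the bottle's mouth, at the top of its round neck (33 mm across), 136 mm above its underside, 90 mm above bottle_centre; axes as bottle_centre. Three hooked tabs on the neck hold the cap.
- cap_centre (a point): Middle of the black ribbed round safety cap, on its axis, half-way up. Cap 51 mm across, 30 mm high; locked on, its lower rim is 120 mm and its top 150 mm above the bottle's underside. Three lugs inside it sit in the neck's hooked tabs. Its x axis is in line with the bottle's x axis (4 degrees of play) while locked. z up.
- cap_top (a point): Centre of the cap's top. Pulled, or turned without pushing, the cap stays locked. Push it down 4 to 5.5 mm (it bottoms there; the spring takes 5 N to start and 10 to 12 N there), keep it down and turn it 60 degrees counter-clockwise from above (40 to 80 frees it; no clockwise turn): let up, it rises some mm and lifts off. In the stand the bottle may turn 5 degrees along.
- stand_floor (a point): Centre of the pocket's floor in the steel bench stand screwed to the worktop: base plate 98 x 98 mm, floor 3 mm above the worktop. Four upright tabs 48 mm wide leave a 62.4 mm square pocket, 36 mm deep, with lips flaring outward to 48 mm above the worktop. z up, x and y square to the tabs. The bottle fits in any quarter turn; seated, its underside rests on this floor.
- sugar_shaker: Glass sugar shaker, 44 mm across, 90 mm high, loose; origin at the centre of its underside. Leave alone.
- cup_near_printer: White espresso cup with handle, 62 x 89 mm, 52 mm high, loose, between the receipt printer and the glass display case (425 mm high, fixed, along the back of the worktop: swing the arm past on its near side, over or in front of the printer); origin at its underside. Leave alone.
- cup_near_tin: White espresso cup with handle, 62 x 89 mm, 52 mm high, loose, at the right end by the tea tin; origin at its underside. Leave alone.
Not all that is in view belongs to the job. Leave any red look-alike of the part that bears cap_centre alone.

How it is judged:
By the outcome, as a careful person would: the job done as asked, in the order asked, and still so for the second after the job is handed in, while the arm keeps its last pose, push and grip.
It also fails if it takes over 54 s, if anything falls off the work surface, if the arm or the gripper's body presses on something with over 40 N, if the wrist force passes 120 N, or if a joint passes its speed limit or range.

### The arm

A 6-joint arm with a two-finger parallel gripper is mounted at the origin on a cart in front of the work surface, level with it; the furniture and walls round the work are solid. World frame = base frame: x ahead of the robot, y to its left, z up, the work surface at z = 0. Lengths are in mm, angles in rad, forces in N, time in s.
With the tool pointing down it reaches from about 350 to 775 mm from the base axis. Payload 7.3 kg.
Tool frame: the origin (TCP) lies at the centre of the arm's flange, where the gripper is bolted on; the fingertips stand 178 mm ahead of it and the grasp point (between the pads) lies 159 mm ahead of it; z points along the fingers, y is the direction in which the jaws open and shut (so a half turn about z gives the same grasp; the last joint's range is limited). The gripper opens to 92 mm and grips with 3 to 60 N. Pads are 19 mm wide; open, the fingers measure 130 mm over their backs; the gripper's body (75 mm by 190 mm) begins 47 mm behind the grasp point.
Start: joints at [1.019, 0.342, 1.524, -0, 1.275, -0.146], TCP at [207.225, 482.375, 404.741] pointing down, gripper open.
Joint ranges: [-2.53, 2.53], [-0.77, 2.02], [0.04, 2.7], [-1, 4.14], [0.28, 2.66], [-3.11, 3.11]. Speed limits (rad/s): [2.57, 2.57, 3.14, 3.14, 3.14, 3.14].

### API

Orientations are given as [roll, pitch, yaw] about the fixed x, y, z axes, in that order (R = Rz(yaw) Ry(pitch) Rx(roll)).
In Python, from plant import get_obs, capture, close_job gives the robot as it stands. The module is installed in compiled form; this text tells all that it offers.
- The arm moves only by the shell command python3 -m pendant 'ROWS'. ROWS is JSON, a list of rows, each a list of 3 entries, a list of its own where there are three numbers: the shift along the tool's x, y, z in m, then the turn, a rotation vector about the tool's x, y, z in rad, then the finger opening in m, from 0 to 0.0918. In form: [[[tx, ty, tz], [wx, wy, wz], fingers], ...]. A call has 1 to 10 rows; each row is the pose to reach, as a shift and turn from the pose commanded when the call began, along the tool's axes at that moment; what a row does not reach only later rows make up. A row lasts 1/12 s, in which the tool goes at most 41.7 mm and 7.16 degrees, less where a joint would pass 70% of its speed; a pose out of reach is approached as far as the arm can. A call with a gripper value outside its range is refused whole. The fingers move at their own pace and stop on an object; the grip force is fixed at half the most. Time passes only in rows, so rows that repeat a pose let the fingers close. It gives the time, the measured TCP pose, the force and the opening at its end, in the units of the state.
- get_obs(): the state, without advancing time (a new reading comes with each control period).
- capture(name): name is "side" or "top" or "wrist"; returns a dict with "color" (384x512x3 uint8, red, green, blue), "mtx" (3x3 intrinsics, pixels), "rvec" (rotation vector, rad) and "tvec" (3), from world to camera coordinates, as OpenCV has them. Camera axes: x right, y down, z forward; pixel columns grow to the right and rows downward; lengths in mm; the calibration is good to about 2 mm. The wrist camera is an equidistant fisheye: a pixel r from the principal point sees the ray r / f radians off the axis. A picture is of the moment at which its call begins. There is no depth.
- close_job(): hands the job in, once; it reports no verdict.
The state is a dict: "time": time; "joint_positions": joint angles; "dq": joint speeds; "tau": joint torques, N m; "tool_pos": TCP position; "tcp_rot": TCP orientation; "contact_force": force on the tool from outside, world axes, zero at the start; "moment": the same for the moment, N m; "grip_width": finger opening in mm.
Only numpy, scipy, OpenCV 4.12 (cv2) and the standard library are available. Lean on these libraries where they do the work, as an engineer would, in place of code of your own. Each camera call takes 0.05 s, during which the arm holds its last target. There are 200 camera calls.

## Working session

There is one attempt and no reset: what is moved stays moved. The work goes in short steps, Python scripts to look and compute and a shell command to move; the robot and the scene stay as the last step left them, time stands still between calls to the robot, and variables do not carry over. Pictures are saved under pics/ and viewed, about 8 in all and at most 12, crops included, and the job is handed in when it is done.

```bash
mkdir -p pics; cat > h.py <<'E'
import numpy as np, cv2
from scipy.spatial.transform import Rotation as R
from plant import get_obs, capture
def save(name,fn):
    c=capture(name); cv2.imwrite(fn,c["color"][:,:,::-1]); np.savez(fn[:-4]+'.npz',**c); return c
def ray(c,u,v,fish=False):
    K=np.array(c["mtx"]);Rm=R.from_rotvec(np.ravel(c["rvec"])).as_matrix();t=np.ravel(c["tvec"])
    x=(u-K[0,2])/K[0,0];y=(v-K[1,2])/K[1,1]
    if fish:
        r=np.hypot(x,y); d=np.array([x/r*np.sin(r),y/r*np.sin(r),np.cos(r)]) if r>1e-9 else np.array([0,0,1.])
    else: d=np.array([x,y,1.])
    return -Rm.T@t, Rm.T@d
def plane(c,u,v,z,fish=False):
    o,d=ray(c,u,v,fish); return o+d*(z-o[2])/d[2]
def proj(c,P):
    return cv2.projectPoints(np.array(P,float).reshape(-1,1,3),np.ravel(c["rvec"]),np.ravel(c["tvec"]),np.array(c["mtx"]),None)[0].reshape(-1,2)
E
python3 - <<'E'
from h import *
a=save("top","pics/top0.png");b=save("side","pics/side0.png");save("wrist","pics/wr0.png")
for c in(a,b):
    print(np.array(c["mtx"]).round(1).tolist(), ray(c,256,192))
im=np.vstack([cv2.imread("pics/top0.png"),cv2.imread("pics/side0.png")])
o=get_obs();print({k:np.round(v,3).tolist() for k,v in o.items()})
cv2.imwrite("pics/t2.png",cv2.resize(cv2.imread("pics/top0.png"),(800,600)))
cv2.imwrite("pics/s2.png",cv2.resize(cv2.imread("pics/side0.png"),(800,600)))
E
```

```text
[[426.5, 0.0, 256.4], [0.0, 426.5, 190.8], [0.0, 0.0, 1.0]] (array([ 324.84489082,   -6.58965764, 1274.14358979]), array([ 0.12088577,  0.00142818, -0.99267007]))
[[428.7, 0.0, 258.7], [0.0, 428.7, 186.0], [0.0, 0.0, 1.0]] (array([ 566.55299081, 1207.25532847,  858.54800939]), array([-0.04211574, -0.84971557, -0.525782  ]))
{'time': 0.15, 'joint_positions': [1.019, 0.343, 1.525, -0.0, 1.275, -0.146], 'dq': [0.0, -0.003, -0.004, 0.001, 0.0, -0.001], 'tau': [0.001, -43.147, -24.435, 0.072, 0.054, -0.0], 'tool_pos': [207.187, 482.275, 404.208], 'tcp_rot': [-3.14, -0.0, 2.736], 'contact_force': [-0.125, -0.612, 0.587], 'moment': [0.015, -0.044, 0.003], 'grip_width': 91.691}
```

View pics/t2.png

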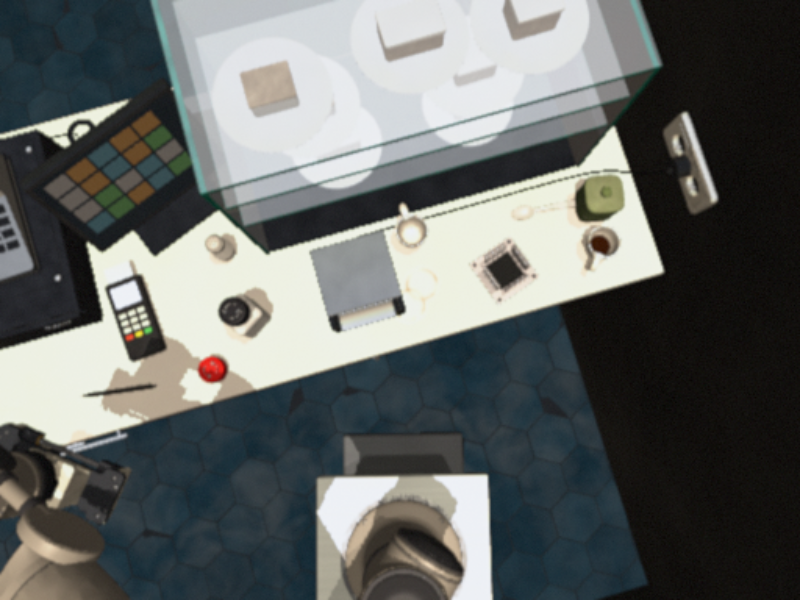

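View pics/s2.png

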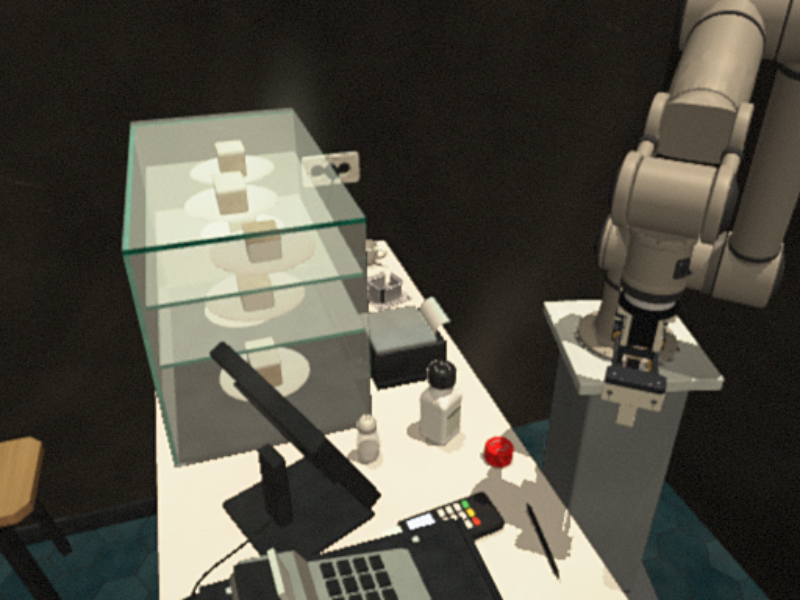

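Top view (800 px scale): the black cap on the white bottle is at (235,312), and the red look-alike cap lies loose at (212,369). The stand is at (505,268), the printer at (358,280), and the cups are at (411,232) and (600,245). The black cap fits the description because it sits on the white square bottle. The red one gets left alone. Next is an enlarged crop to confirm and measure.

```bash
cat > m.py <<'E'
from h import *
a=dict(np.load("pics/top0.npz"));b=dict(np.load("pics/side0.npz"))
def blob(c,box,f):
    x0,y0,x1,y1=box; im=c["color"][y0:y1,x0:x1].astype(int); m=f(im).astype(np.uint8)
    n,l,s,ce=cv2.connectedComponentsWithStats(m); i=1+np.argmax(s[1:,4]); return ce[i]+[x0,y0],s[i]+[x0,y0,0,0,0],(l==i)
dark=lambda im: im.max(2)<75
pt,st,_=blob(a,(135,183,168,215),dark); ps,ss,_=blob(b,(262,225,300,252),dark)
print("cap",pt,st,ps,ss)
o1,d1=ray(a,*pt);o2,d2=ray(b,*ps);A=np.stack([d1,-d2],1);x=np.linalg.lstsq(A,o2-o1,rcond=None)[0]
print("tri",o1+d1*x[0],o2+d2*x[1]); print("plane z=135", plane(a,*pt,135),plane(a,*pt,148))
def crop(c,x0,y0,w,h,s): return cv2.resize(c["color"][y0:y0+h,x0:x0+w,::-1],(w*s,h*s),interpolation=cv2.INTER_CUBIC)
cv2.imwrite("pics/crop.png",np.vstack([np.hstack([crop(a,130,175,60,45,6),crop(a,293,145,60,45,6)]),np.hstack([crop(b,255,222,60,65,6)[:270],crop(b,225,165,60,45,6)])]))
E
python3 m.py
```

```text
cap [150.19534884 199.02790698] [141 191  19  17 215] [275.4459203  235.92030361] [262 225  30  24 527]
tri [449.32893915 278.87075736 138.01064757] [467.61822261 275.94744685 139.28007174]
plane z=135 [449.65881041 279.62720115 135.        ] [448.23442373 276.3608709  148.        ]
```

View pics/crop.png

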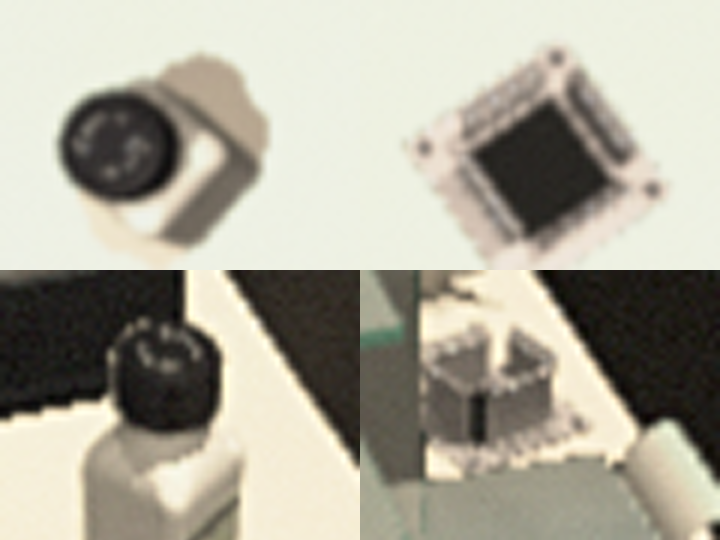

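The crop confirms it: the black ribbed cap sits on the white square bottle, cap centre about (150,199) in top and (283,240) in side. The stand's pocket is empty, centred near (323,173) in top. Next, numeric poses.

```bash
cat >> m.py <<'E'
print("----")
ps=np.array([282.7,239.5]);o1,d1=ray(a,*pt);o2,d2=ray(b,*ps);A=np.stack([d1,-d2],1);x=np.linalg.lstsq(A,o2-o1,rcond=None)[0]
print("cap tri",o1+d1*x[0],o2+d2*x[1])
# stand dark floor
x0,y0,x1,y1=293,145,353,190
pd,sd,m=blob(a,(300,150,345,187),lambda im: im.max(2)<70)
cn=cv2.findContours(m.astype(np.uint8),cv2.RETR_EXTERNAL,cv2.CHAIN_APPROX_NONE)[0][0].reshape(-1,2)+[300,150]
W=np.array([plane(a,u,v,3)[:2] for u,v in cn],np.float32);r=cv2.minAreaRect(W);print("floor",r)
H=np.array([[555,57],[423,147],[652,188],[523,275]],float);H=(H-[360,0])/6+[293,145]-.4
h=np.array([plane(a,u,v,3)[:2] for u,v in H]);print("holes",h.round(1).tolist(),"ctr",(h[1]+h[2])/2, "dir L->T",np.degrees(np.arctan2(*(h[0]-h[1])[::-1])),np.degrees(np.arctan2(*(h[2]-h[0])[::-1])))
# bottle body corner edge, z=86 top edges and bottom
B=np.array([[262,160],[190,247]],float)/6+[130,175]-.4
for z in (0,86): 
  q=np.array([plane(a,u,v,z)[:2] for u,v in B]);print("body edge",z,q.round(1).tolist(),np.linalg.norm(q[1]-q[0]),np.degrees(np.arctan2(*(q[1]-q[0])[::-1])))
for n,u,v in (("caseL",268,250),("caseR",580,165),("tin",600,200),("pr",315,255),("pr",395,240),("pr",400,310)): print(n,plane(a,u*.64,v*.64,0 if n[0]=='c' else 122)[:2].round())
w=dict(np.load("pics/wr0.npz"));o=get_obs();Rt=R.from_euler("xyz",o["tcp_rot"]).as_matrix()
p,d=ray(w,w["mtx"][0,2],w["mtx"][1,2],True);print("wristcam in tool",Rt.T@(p-o["tool_pos"]),Rt.T@d,w["mtx"].round(1).tolist())
E
python3 m.py | sed 1,/----/d
```

```text
cap tri [450.1719741  280.80396174 130.31649083] [447.98820944 281.19455619 130.17535892]
floor ((535.2459716796875, -207.43309020996094), (50.24186706542969, 46.92161560058594), 33.51813888549805)
holes [[591.7, -216.5], [546.8, -148.3], [523.8, -262.7], [480.9, -196.3]] ctr [ 535.29849584 -205.47549754] dir L->T -56.608666260191704 -145.77449646079066
body edge 0 [[456.4, 244.1], [413.5, 279.8]] 55.78418548113587 140.32105462167982
body edge 86 [[447.6, 227.2], [407.5, 260.4]] 52.018958398557835 140.32105462167985
caseL [583. 250.]
caseR [ 742. -365.]
tin [ 637. -363.]
pr [547. 143.]
pr [572.   2.]
pr [448.  -5.]
wristcam in tool [64.17722889  0.34395061 18.85677473] [-2.45380915e-01 -6.10024820e-04  9.69426549e-01] [[297.3, 0.0, 255.8], [0.0, 297.3, 194.9], [0.0, 0.0, 1.0]]
```

```bash
python3 -m pendant '[[[-0.02,-0.006,0],[0,0,0],0.0918],[[-0.055,-0.017,0],[0,0,0],0.0918],[[-0.095,-0.029,0],[0,0,0],0.0918],[[-0.136,-0.04,0],[0,0,0],0.0918],[[-0.176,-0.053,0],[0,0,0],0.0918],[[-0.216,-0.065,0],[0,0,0],0.0918],[[-0.252,-0.076,0],[0,0,0],0.0918],[[-0.28,-0.084,0],[0,0,0],0.0918],[[-0.297,-0.088,0],[0,0,0],0.0918],[[-0.3025,-0.09,0],[0,0,0],0.0918]]'
cat > look.py <<'E'
from h import *
import sys
w=save("wrist",sys.argv[1]);o=get_obs()
print(o["time"],o["tool_pos"],o["tcp_rot"],o["contact_force"],o["moment"],o["grip_width"],np.round(o["joint_positions"],2))
E
python3 look.py pics/wr1.png
```

```text
time: 0.98
tool_pos: [451.7, 278.4, 404.3]
tcp_rot: [-3.141, 0.0, 2.733]
contact_force: [-0.4, -0.1, -0.1]
grip_width: 91.7
1.0333 [451.16078204 278.72810889 404.23909754] [-3.14093828e+00 -4.12472574e-05  2.73300483e+00] [-0.09219007 -1.21614823 -0.73237283] [-0.01337258 -0.10786107  0.01266048] 92.01632940990227 [ 0.41  0.35  1.51 -0.    1.28 -0.75]
```

View pics/wr1.png

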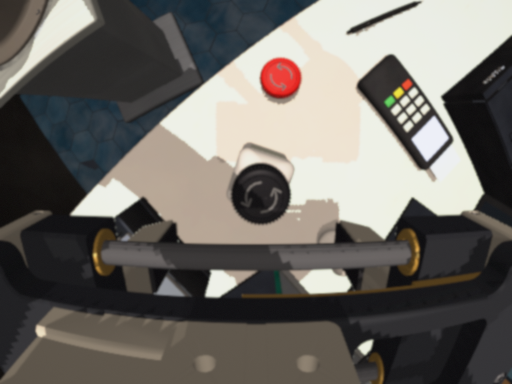

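Wrist view: black cap centred near (261,193), body edge from (245,145) to (293,160), red cap at (280,78).

```bash
cat > m2.py <<'E'
from h import *
w=dict(np.load("pics/wr1.npz"));im=w["color"][155:230,222:300]
m=(im.max(2)<70).astype(np.uint8);n,l,s,ce=cv2.connectedComponentsWithStats(m);i=l[38,39];i=i if i else 1+np.argmax(s[1:,4])
cn=max(cv2.findContours((l==i).astype(np.uint8),cv2.RETR_EXTERNAL,cv2.CHAIN_APPROX_NONE)[0],key=len);(cx,cy),r=cv2.minEnclosingCircle(cn);print(cx+222,cy+155,r,s[i],ce[i]+[222,155])
for z in(135,142,150):print(z,plane(w,cx+222,cy+155,z,True))
for z in(0,86,100):
  q=[plane(w,u,v,z,True)[:2] for u,v in((245,145),(292,160))];print(z,np.round(q,1).tolist(),np.degrees(np.arctan2(*(q[1]-q[0])[::-1])),np.linalg.norm(q[1]-q[0]))
cv2.imwrite("pics/w1c.png",cv2.resize(w["color"][130:230,210:320,::-1],None,fx=6,fy=6,interpolation=cv2.INTER_CUBIC))
E
python3 m2.py
```

```text
260.5962829589844 193.36993408203125 29.727506637573242 [  10    9   58   60 2481] [259.7343813  193.48770657]
135 [451.51684824 283.10308063 135.        ]
142 [449.87986488 283.69295291 142.        ]
150 [448.00902676 284.36709266 150.        ]
0 [[415.7, 278.7], [458.0, 327.3]] 48.97088679929345 64.45394961526613
86 [[410.7, 284.4], [443.5, 322.2]] 48.97088679929349 50.07452258018594
100 [[409.8, 285.3], [441.2, 321.3]] 48.9708867992935 47.733685620986876
```

View pics/w1c.png

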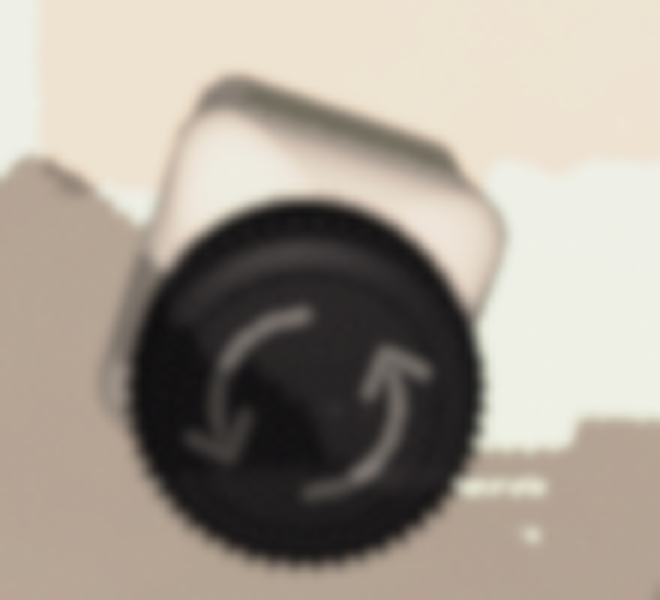

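```bash
python3 -m pendant '[[[0.001,0.0014,0.02],[0,0,0],0.0918],[[0.001,0.0014,0.05],[0,0,0],0.0918],[[0.001,0.0014,0.08],[0,0,0],0.0918],[[0.001,0.0014,0.1],[0,0,0],0.0918],[[0.001,0.0014,0.1055],[0,0,0],0.0918],[[0.001,0.0014,0.1055],[0,0,0],0.0918]]'
python3 -m pendant '[[[0,0,0],[0,0,0],0.06],[[0,0,0],[0,0,0],0.04],[[0,0,0],[0,0,0],0.04],[[0,0,0],[0,0,0],0.04],[[0,0,0],[0,0,0],0.04],[[0,0,0],[0,0,0],0.04],[[0,0,0],[0,0,0],0.04],[[0,0,0],[0,0,0],0.04]]'
```

```text
time: 1.53
tool_pos: [448.1, 282.6, 298.0]
tcp_rot: [-3.139, -0.003, 2.737]
contact_force: [-0.4, -0.2, 0.5]
grip_width: 91.4
time: 2.2
tool_pos: [449.4, 282.1, 299.5]
tcp_rot: [3.141, 0.001, 2.736]
contact_force: [0.2, 0.9, 1.7]
grip_width: 50.6
```

```bash
python3 -m pendant '[[[0,0,-0.005],[0,0,0],0.04],[[0,0,-0.018],[0,0,0],0.04],[[0,0,-0.037],[0,0,0.03],0.04],[[0,0,-0.058],[0,0,0.08],0.04],[[0,0,-0.08],[0,0,0.13],0.04],[[0,0,-0.102],[0,0,0.18],0.04],[[0,0,-0.122],[0,0,0.23],0.04],[[0,0,-0.138],[0,0,0.26],0.04],[[0,0,-0.147],[0,0,0.273],0.04],[[0,0,-0.15],[0,0,0.276],0.04]]'
cat > both.py <<'E'
from h import *
import sys
n=sys.argv[1]
a=save("top",f"pics/t{n}.png");b=save("side",f"pics/s{n}.png");o=get_obs();print(o["time"],o["tool_pos"],o["tcp_rot"],o["contact_force"],o["moment"],o["grip_width"],np.round(o["joint_positions"],2))
E
python3 both.py 3
```

```text
time: 3.03
tool_pos: [449.2, 281.9, 450.5]
tcp_rot: [3.14, 0.001, 2.46]
contact_force: [0.2, -0.0, -2.9]
grip_width: 50.7
3.1333 [449.16635332 281.88697449 448.90243724] [-3.14114778e+00 -1.96826565e-04  2.46045630e+00] [-0.29161749 -0.24671167 -3.30615258] [-0.02782435  0.04766667 -0.00636129] 51.07011920920943 [ 0.42  0.32  1.43 -0.    1.39 -0.47]
```

```bash
python3 -m pendant '[[[-0.0075,-0.0065,0],[0,0,0],0.04],[[-0.0225,-0.0195,0],[0,0,0],0.04],[[-0.041,-0.036,0],[0,0,0],0.04],[[-0.0635,-0.055,0],[0,0,0],0.04],[[-0.086,-0.075,0],[0,0,0],0.04],[[-0.1085,-0.094,0],[0,0,0],0.04],[[-0.131,-0.114,0],[0,0,0],0.04],[[-0.1535,-0.133,0],[0,0,0],0.04],[[-0.176,-0.153,0],[0,0,0],0.04],[[-0.1985,-0.1725,0],[0,0,0],0.04]]'
python3 -m pendant '[[[-0.0225,-0.0195,0],[0,0,0],0.04],[[-0.045,-0.039,0],[0,0,0],0.04],[[-0.0675,-0.0585,0],[0,0,0],0.04],[[-0.09,-0.078,0],[0,0,0],0.04],[[-0.1125,-0.0975,0],[0,0,0],0.04],[[-0.133,-0.1155,0],[0,0,0],0.04],[[-0.15,-0.13,0],[0,0,0],0.04],[[-0.163,-0.1415,0],[0,0,0],0.04],[[-0.1725,-0.1495,0],[0,0,0],0.04],[[-0.176,-0.1525,0],[0,0,0],0.04]]'
python3 -m pendant '[[[0,0,0.01],[0,0,0],0.04],[[0,0,0.03],[0,0,0],0.04],[[0,0,0.05],[0,0,0],0.04],[[0,0,0.065],[0,0,0],0.04],[[0,0,0.07],[0,0,0],0.04],[[0,0,0.07],[0,0,0],0.04],[[0,0,0.07],[0,0,0],0.04]]'
python3 both.py 4; python3 look.py pics/wr4.png
python3 - <<'E'
import cv2,numpy as np
a=cv2.imread('pics/t4.png')[125:205,265:365];b=cv2.imread('pics/s4.png')[125:205,205:305];w=cv2.imread('pics/wr4.png')
f=lambda x:cv2.resize(x,(400,300 if 0 else 320),interpolation=cv2.INTER_CUBIC)
w=cv2.resize(w,(373,280));z=np.zeros((280,800,3),np.uint8);z[:,:373]=w
cv2.imwrite('pics/v4.png',np.vstack([np.hstack([f(a),f(b)]),z]))
E
```

```text
time: 3.97
tool_pos: [494.3, 20.8, 447.9]
tcp_rot: [-3.14, -0.002, 2.46]
contact_force: [1.2, -0.9, -3.5]
grip_width: 50.7
time: 4.8
tool_pos: [535.0, -208.5, 447.8]
tcp_rot: [-3.141, -0.002, 2.458]
contact_force: [0.3, 1.1, -2.5]
grip_width: 50.6
time: 5.38
tool_pos: [535.3, -205.8, 379.5]
tcp_rot: [3.141, 0.0, 2.461]
contact_force: [0.3, -0.2, -3.5]
grip_width: 50.9
5.4833 [ 535.48007726 -206.11600152  380.35078138] [3.14104927e+00 2.06936462e-03 2.46033697e+00] [ 0.05577585 -0.32504528 -3.50395927] [-0.06282323  0.01536354 -0.01569879] 50.72667334614717 [-0.5   0.45  1.43  0.    1.26 -1.39]
5.5333 [ 535.43815366 -206.22132266  380.41751364] [3.14105370e+00 2.22154414e-03 2.46017420e+00] [-0.03664157  1.26601651 -2.28665385] [-0.06717685  0.0262085  -0.01030463] 50.514907134861076 [-0.5   0.45  1.43  0.    1.26 -1.39]
```

View pics/v4.png

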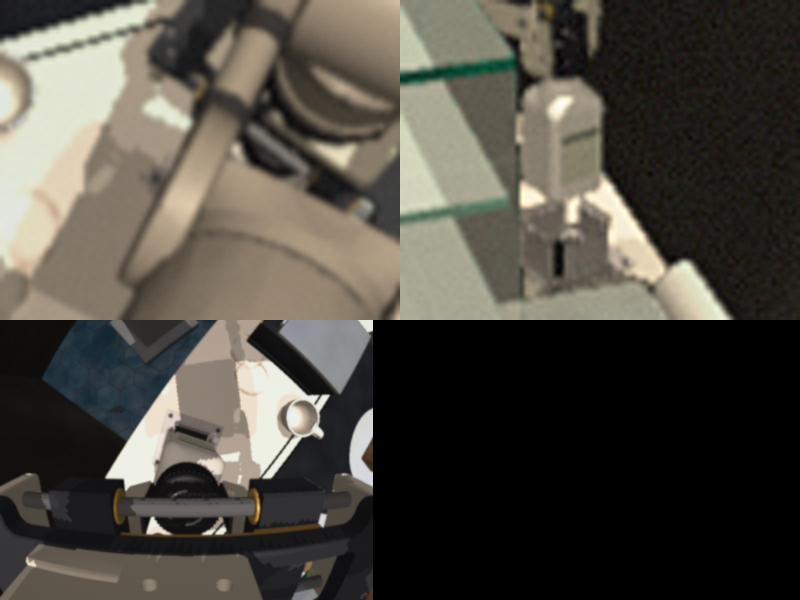

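Side view: the bottle hangs just above the pocket (crop (565,140) over (565,240)), roughly lined up. In the wrist view the arm hides nothing critical. I'll enlarge the wrist crop to compare the body and stand edges.

```bash
python3 - <<'E'
import cv2
w=cv2.imread('pics/wr4.png')[100:250,200:325]
cv2.imwrite('pics/w4c.png',cv2.resize(w,None,fx=4,fy=4,interpolation=cv2.INTER_CUBIC))
E
```

```text
(no output)
```

View pics/w4c.png

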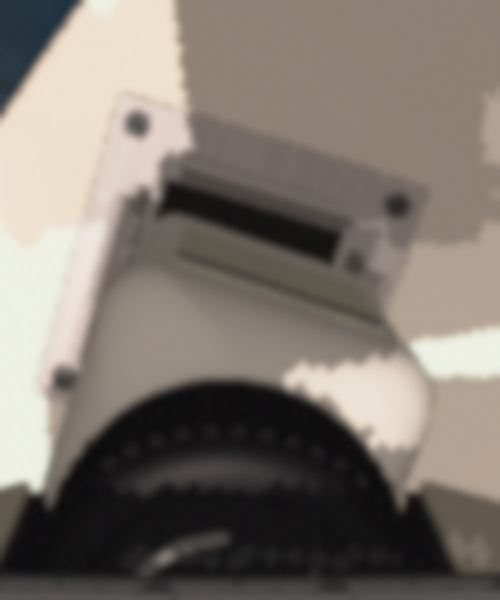

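```bash
python3 - <<'E'
from h import *
w=dict(np.load("pics/wr4.npz"));P=lambda x,y,z:plane(w,200+x/4-.4,100+y/4-.4,z,True)[:2]
ang=lambda p,q:np.degrees(np.arctan2(*(q-p)[::-1]))
A,B,C=P(137,123,3),P(397,205,3),P(63,378,3);print(A,B,C,"ctr",(B+C)/2,ang(A,B),ang(A,C),np.linalg.norm(B-A),np.linalg.norm(C-A))
for z in(81,120,167):print(z,ang(P(180,255,z),P(385,327,z)),ang(P(182,228,z),P(370,288,z)))
# check of wrist bias: cap centre in same picture unavailable; tool axis
o=get_obs();Rt=R.from_euler("xyz",o["tcp_rot"]).as_matrix();print("grasp pt",o["tool_pos"]+Rt@[0,0,159],"bottle bottom",o["tool_pos"]+Rt@[0,0,299])
E
```

```text
[ 478.60979989 -192.84201721] [ 547.26998262 -147.25157324] [ 524.53901449 -261.37869447] ctr [ 535.90449855 -204.31513386] 33.584208333831725 -56.17235256686903 82.41789413499244 82.50314468972837
81 31.52472351630821 33.26108361632573
120 31.524723516308203 33.26108361632571
167 31.52472351630816 33.26108361632575
grasp pt [ 535.76647505 -206.37726049  221.41792908] bottle bottom [ 536.05556306 -206.51456424   81.41829488]
```

```bash
python3 -m pendant '[[[0.0006,0.0008,0.005],[0,0,-0.017],0.04],[[0.0006,0.0008,0.013],[0,0,-0.017],0.04],[[0.0006,0.0008,0.021],[0,0,-0.017],0.04],[[0.0006,0.0008,0.027],[0,0,-0.017],0.04],[[0.0006,0.0008,0.031],[0,0,-0.017],0.04],[[0.0006,0.0008,0.034],[0,0,-0.017],0.04],[[0.0006,0.0008,0.037],[0,0,-0.017],0.04],[[0.0006,0.0008,0.039],[0,0,-0.017],0.04],[[0.0006,0.0008,0.04],[0,0,-0.017],0.04]]'
python3 -m pendant '[[[0,0,0.001],[0,0,0],0.04],[[0,0,0.002],[0,0,0],0.04],[[0,0,0.003],[0,0,0],0.04],[[0,0,0.004],[0,0,0],0.04],[[0,0,0.005],[0,0,0],0.04],[[0,0,0.005],[0,0,0],0.04]]'
```

```text
time: 6.28
tool_pos: [535.3, -205.4, 339.0]
tcp_rot: [3.142, -0.0, 2.477]
contact_force: [-0.3, -0.1, -2.7]
grip_width: 50.7
time: 6.78
tool_pos: [535.2, -205.4, 334.0]
tcp_rot: [3.142, -0.0, 2.477]
contact_force: [0.7, -0.5, -3.6]
grip_width: 50.9
```

```bash
python3 -m pendant '[[[0,0,0.002],[0,0,0],0.04],[[0,0,0.004],[0,0,0],0.04],[[0,0,0.006],[0,0,0],0.04],[[0,0,0.008],[0,0,0],0.04],[[0,0,0.01],[0,0,0],0.04],[[0,0,0.012],[0,0,0],0.04],[[0,0,0.012],[0,0,0],0.04]]'
python3 -m pendant '[[[0,0,0.002],[0,0,0],0.04],[[0,0,0.004],[0,0,0],0.04],[[0,0,0.006],[0,0,0],0.04],[[0,0,0.008],[0,0,0],0.04],[[0,0,0.01],[0,0,0],0.04],[[0,0,0.012],[0,0,0],0.04],[[0,0,0.014],[0,0,0],0.04],[[0,0,0.016],[0,0,0],0.04],[[0,0,0.016],[0,0,0],0.04]]'
python3 -m pendant '[[[0,0,0.001],[0,0,0],0.04],[[0,0,0.002],[0,0,0],0.04],[[0,0,0.003],[0,0,0],0.04],[[0,0,0.004],[0,0,0],0.04],[[0,0,0.004],[0,0,0],0.04]]'
```

```text
time: 7.37
tool_pos: [535.2, -205.3, 321.6]
tcp_rot: [-3.142, -0.001, 2.477]
contact_force: [0.2, 0.0, -3.0]
grip_width: 50.9
time: 8.12
tool_pos: [535.2, -205.3, 305.7]
tcp_rot: [-3.142, -0.001, 2.477]
contact_force: [-0.6, 0.2, -2.3]
grip_width: 50.6
time: 8.53
tool_pos: [535.4, -205.4, 302.5]
tcp_rot: [3.141, 0.001, 2.477]
contact_force: [-0.4, 0.8, -0.5]
grip_width: 50.7
```

```bash
python3 -m pendant '[[[0,0,0.001],[0,0,0],0.04],[[0,0,0.002],[0,0,0],0.04],[[0,0,0.002],[0,0,0],0.04],[[0,0,0.002],[0,0,0],0.04]]'
python3 -m pendant '[[[0,0,0.001],[0,0,0],0.04],[[0,0,0.002],[0,0,0],0.04],[[0,0,0.002],[0,0,0],0.04],[[0,0,0.002],[0,0,0],0.04]]'
python3 -m pendant '[[[0,0,0.001],[0,0,0],0.04],[[0,0,0.0015],[0,0,0],0.04],[[0,0,0.0015],[0,0,0],0.04],[[0,0,0.0015],[0,0,0],0.04]]'
```

```text
time: 8.87
tool_pos: [535.6, -205.3, 301.3]
tcp_rot: [3.141, 0.002, 2.477]
contact_force: [0.6, 1.8, 6.3]
grip_width: 51.2
time: 9.2
tool_pos: [535.7, -205.3, 299.7]
tcp_rot: [3.141, 0.003, 2.477]
contact_force: [0.3, 3.9, 7.9]
grip_width: 51.0
time: 9.53
tool_pos: [535.7, -205.3, 298.5]
tcp_rot: [3.14, 0.003, 2.477]
contact_force: [-0.7, 3.2, 9.7]
grip_width: 50.6
```

```bash
python3 -m pendant '[[[0,0,0.001],[0,0,0],0.04],[[0,0,0.0015],[0,0,0],0.04],[[0,0,0.0015],[0,0,0],0.04],[[0,0,0.0015],[0,0,0],0.04]]'
python3 -m pendant '[[[0,0,0.0005],[0,0,0],0.04],[[0,0,0.001],[0,0,0],0.04],[[0,0,0.001],[0,0,0],0.04],[[0,0,0.001],[0,0,0],0.04]]'
```

```text
time: 9.87
tool_pos: [535.8, -205.3, 297.2]
tcp_rot: [3.14, 0.004, 2.477]
contact_force: [-0.4, 2.6, 10.4]
grip_width: 50.9
time: 10.2
tool_pos: [535.9, -205.3, 296.9]
tcp_rot: [3.14, 0.004, 2.477]
contact_force: [-1.4, 3.1, 14.7]
grip_width: 50.6
```

```bash
python3 both.py 5;python3 look.py pics/wr5.png
```

```text
10.3 [ 535.83762717 -205.31087758  296.90348193] [3.14025579 0.00441893 2.47699298] [-1.51415578  3.31184749 14.63259276] [ 0.46566517  0.35398432 -0.01674782] 50.710321207118454 [-0.5   0.53  1.54  0.    1.07 -1.41]
10.35 [ 535.84469779 -205.33279749  296.86824813] [3.14027662 0.00442942 2.47698678] [-0.56415579  3.20948299 14.33553604] [ 0.47966313  0.38327967 -0.03253195] 51.119321456973836 [-0.5   0.53  1.54  0.    1.07 -1.41]
```

```bash
python3 -m pendant '[[[0,0,0.0005],[0,0,-0.03],0.04],[[0,0,0.0005],[0,0,-0.09],0.04],[[0,0,0.0005],[0,0,-0.16],0.04],[[0,0,0.0005],[0,0,-0.23],0.04],[[0,0,0.0005],[0,0,-0.3],0.04]]'
python3 -m pendant '[[[0,0,0],[0,0,-0.07],0.04],[[0,0,0],[0,0,-0.14],0.04],[[0,0,0],[0,0,-0.21],0.04],[[0,0,0],[0,0,-0.28],0.04],[[0,0,0],[0,0,-0.35],0.04],[[0,0,0],[0,0,-0.42],0.04]]'
python3 look.py pics/wr6.png
```

```text
time: 10.77
tool_pos: [536.0, -205.5, 296.8]
tcp_rot: [-3.141, 0.006, 2.78]
contact_force: [-0.1, 2.5, 16.3]
grip_width: 50.9
time: 11.27
tool_pos: [536.1, -205.5, 296.8]
tcp_rot: [-3.139, 0.006, -3.083]
contact_force: [-0.5, 3.0, 15.2]
grip_width: 50.7
11.3167 [ 536.11181868 -205.46375926  296.76292095] [-3.13895945  0.00549998 -3.07845988] [-0.30767933  2.20554499 16.09944516] [ 0.48259331  0.19297083 -0.07644676] 50.89430975410646 [-0.5   0.53  1.54  0.    1.07 -2.13]
```

```bash
python3 -m pendant '[[[0,0,0],[0,0,-0.07],0.04],[[0,0,0],[0,0,-0.14],0.04],[[0,0,0],[0,0,-0.21],0.04],[[0,0,0],[0,0,-0.28],0.04],[[0,0,0],[0,0,-0.35],0.04],[[0,0,0],[0,0,-0.41],0.04],[[0,0,0],[0,0,-0.45],0.04],[[0,0,0],[0,0,-0.47],0.04],[[0,0,0],[0,0,-0.47],0.04]]'
python3 both.py 7; python3 look.py pics/wr7.png
python3 - <<'E'
import cv2,numpy as np
f=lambda n:cv2.resize(cv2.imread(f'pics/{n}.png')[90:260,180:340],(400,425),interpolation=cv2.INTER_CUBIC)
cv2.imwrite('pics/v7.png',np.hstack([f('wr5'),f('wr7')]))
E
```

```text
time: 12.07
tool_pos: [536.0, -205.0, 296.8]
tcp_rot: [-3.138, 0.004, -2.615]
contact_force: [-1.2, 5.2, 17.7]
grip_width: 50.7
12.1667 [ 535.97434544 -204.96630305  296.77182169] [-3.13812786  0.00384204 -2.6163545 ] [-1.60808476  5.14737693 16.55502892] [ 1.00796506  0.33273263 -0.030551  ] 50.896089529472306 [-0.5   0.53  1.54  0.    1.07 -2.6 ]
12.2167 [ 535.99387322 -204.97096395  296.79341341] [-3.13805724  0.00385985 -2.61632026] [-1.2505448   5.99382548 17.03641278] [ 0.97281619  0.33375445 -0.10194335] 50.86328050895298 [-0.5   0.53  1.54  0.    1.07 -2.6 ]
```

View pics/v7.png

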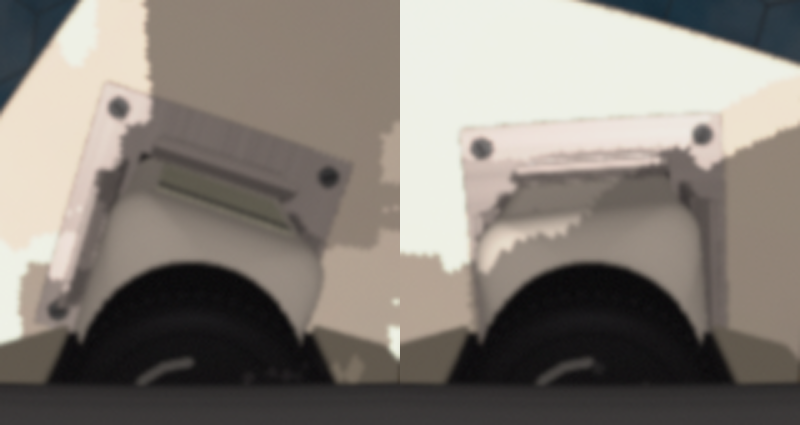

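The left crop is before the turn and the right one after. The cap's arrow stays at the same place relative to the gripper, so the cap turned with it, and the bottle stayed in line with the stand. Now I let up gently.

```bash
python3 -m pendant '[[[0,0,-0.0015],[0,0,0],0.04],[[0,0,-0.003],[0,0,0],0.04],[[0,0,-0.0045],[0,0,0],0.04],[[0,0,-0.006],[0,0,0],0.04],[[0,0,-0.0075],[0,0,0],0.04],[[0,0,-0.0085],[0,0,0],0.04],[[0,0,-0.0085],[0,0,0],0.04]]'
python3 -m pendant '[[[0,0,-0.001],[0,0,0],0.04],[[0,0,-0.002],[0,0,0],0.04],[[0,0,-0.003],[0,0,0],0.04],[[0,0,-0.004],[0,0,0],0.04],[[0,0,-0.004],[0,0,0],0.04]]'
python3 -m pendant '[[[0,0,-0.001],[0,0,0],0.04],[[0,0,-0.002],[0,0,0],0.04],[[0,0,-0.003],[0,0,0],0.04],[[0,0,-0.004],[0,0,0],0.04],[[0,0,-0.004],[0,0,0],0.04]]'
```

```text
time: 12.8
tool_pos: [535.5, -205.4, 302.8]
tcp_rot: [-3.14, 0.001, -2.616]
contact_force: [1.5, 1.5, 5.3]
grip_width: 51.0
time: 13.22
tool_pos: [535.1, -205.5, 305.9]
tcp_rot: [3.141, -0.001, -2.616]
contact_force: [0.6, -1.3, -0.2]
grip_width: 50.5
time: 13.63
tool_pos: [535.3, -205.4, 310.3]
tcp_rot: [3.142, 0.0, -2.616]
contact_force: [-0.0, 0.3, -0.0]
grip_width: 50.7
```

```bash
python3 -m pendant '[[[0,0,-0.003],[0,0,0],0.04],[[0,0,-0.007],[0,0,0],0.04],[[0,0,-0.012],[0,0,0],0.04],[[0,0,-0.018],[0,0,0],0.04],[[0,0,-0.024],[0,0,0],0.04],[[0,0,-0.03],[0,0,0],0.04],[[0,0,-0.036],[0,0,0],0.04],[[0,0,-0.04],[0,0,0],0.04],[[0,0,-0.043],[0,0,0],0.04],[[0,0,-0.043],[0,0,0],0.04]]'
python3 both.py 8; python3 look.py pics/wr8.png
python3 - <<'E'
import cv2,numpy as np
f=lambda n,x,y:cv2.resize(cv2.imread(f'pics/{n}.png')[y:y+110,x:x+100],(400,440),interpolation=cv2.INTER_CUBIC)
w=cv2.resize(cv2.imread('pics/wr8.png')[90:255,180:330],(400,440),interpolation=cv2.INTER_CUBIC)
cv2.imwrite('pics/v8.png',np.hstack([f('s8',205,105),w]))
E
```

```text
time: 14.47
tool_pos: [535.4, -205.4, 354.0]
tcp_rot: [-3.141, 0.001, -2.616]
contact_force: [0.3, 0.5, -0.3]
grip_width: 51.0
14.5667 [ 535.21421812 -205.37662709  353.13426696] [ 3.14139847e+00 -7.92957164e-06 -2.61643190e+00] [-0.25529856  0.19639076 -0.51415556] [ 0.05717773  0.047472   -0.0605017 ] 50.652193980099725 [-0.5   0.47  1.47  0.    1.2  -2.6 ]
14.6167 [ 535.19503982 -205.3427308   352.90035615] [ 3.14104736e+00 -2.33456556e-04 -2.61637249e+00] [ 0.6259961  -0.00106231 -0.92916485] [ 0.01137148  0.07534658 -0.03431787] 50.54407447310114 [-0.5   0.47  1.47  0.    1.2  -2.6 ]
```

View pics/v8.png

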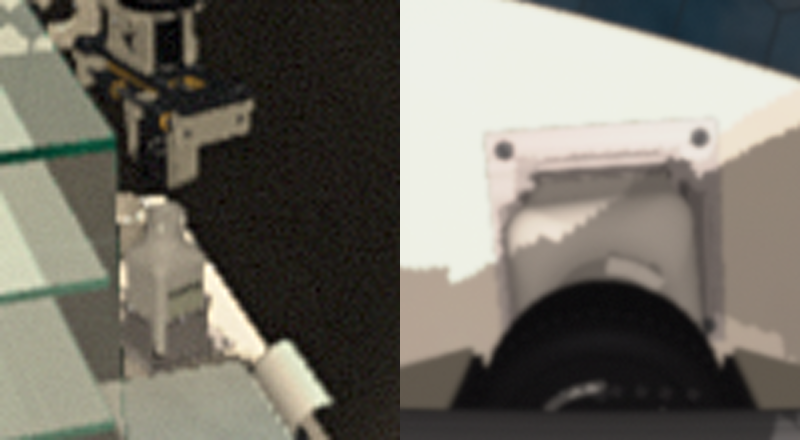

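Side view: the cap is in the gripper (crop (150,165)), and the bare neck, top near (168,200), stands below it with the bottle upright in the stand. Last check: does the neck's height match a seated bottle?

```bash
python3 - <<'E'
from h import *
b=dict(np.load("pics/side0.npz"))
for z in (139,144,155): print(z,(proj(b,[535.3,-205.4,z])-[205,105])*4, "front rim",(proj(b,[535.3,-189,z])-[205,105])*4, "back",(proj(b,[535.3,-222,z])-[205,105])*4)
from plant import close_job
print(close_job())
E
```

```text
139 [[161.47666533 206.64855898]] front rim [[162.01942364 214.80164792]] back [[160.93702126 198.54225085]]
144 [[161.39004196 201.79788772]] front rim [[161.93291367 209.92081217]] back [[160.85030085 193.72180592]]
155 [[161.19847464 191.07064318]] front rim [[161.74158817 199.12635331]] back [[160.65852784 183.0619033 ]]
the job is handed in; nothing more can be done
None
```

The cap is off and held about 35 mm above the open mouth, with the bottle standing in the stand's pocket. I handed the job in at about 14.6 s of the 54 s.

**What I did:** I gripped the bottle by its locked black cap and carried it over the printer. I lowered it into the pocket and pushed the cap down about 5.3 mm, until it bottomed at about 15 N. Keeping it pushed down, I turned it about 68° counter-clockwise, let it rise and lifted it straight up.

**What the last checks showed:**
- **Cap:** The finger opening reads 50.6 mm, so the gripper still holds it. The wrist force fell to about zero once the cap was free, so the bottle did not come up with it. The wrist pictures show the cap turned with the gripper while the bottle stayed put.
- **Bottle:** The last pictures show it upright in the stand with its neck bare. First contact with the floor came within about 1 mm of the height expected for full seating. The back of the neck's top edge shows at row 200 of the side-view crop, against 198.5 predicted for a seated bottle. That figure is limited by the 2 mm calibration.
- **Disagreements:** The wrist camera differed from the overhead and side cameras by about 3 mm on the cap's position, so I used a value in between. The bottle went into the pocket without measurable side force.
- **Not checked:** I did not look at the cups and the sugar shaker again at the end. The arm's path kept clear of them, and no unexpected forces showed up.

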